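Put the canister away and roll the bread box shut

ROBOT

A 6-joint arm with a two-finger parallel gripper is mounted at the origin on the work surface. World frame = base frame: x ahead of the robot, y to its left, z up, the work surface at z = 0. Lengths are in mm, angles in rad, forces in N, time in s.
With the tool pointing down it reaches from about 350 to 975 mm from the base axis. Payload 7.1 kg.
Tool frame: the origin (TCP) lies midway between the tips of the shut fingers; the grasp point (between the pads) lies pinch_z behind it (pinch_z is the distance from the TCP to the grasp point, in mm); z points along the fingers, y is the line along which they close (so a half turn about z gives the same grasp; the last joint's range is limited). The gripper opens to 88 mm and grips with 3 to 60 N. Pads are 20 mm wide; open, the fingers measure 115 mm over their backs; the gripper's body (75 mm by 178 mm) begins 61 mm behind the grasp point.
Start: joints at [-1.201, 0.423, 1.63, -0, 1.089, -0.019], TCP at [236.94, -578.329, 222.675] pointing down, gripper open.
Joint ranges: [-3, 3], [-0.9, 2.11], [0.09, 2.58], [-1.31, 4.45], [0.11, 2.69], [-2.54, 2.54]. Speed limits (rad/s): [2.39, 2.39, 3.01, 3.14, 3.14, 3.14].

INTERFACE

Orientations are given as a rotation vector (axis times angle).
In Python, from workcell import get_obs, get_image, close_job, pinch_z gives the robot as it stands.
- The arm moves only by the tool jog_arm, never from a script. Its argument "commands" is a list of rows, each a list of 3 entries, a list of its own where there are three numbers: the gripper command: -1 is shut, 1 is fully open, values between are in proportion, then the shift along the tool's x, y, z as a fraction of full scale, then the turn, a rotation vector about the tool's x, y, z as a fraction of full scale. In form: [[gripper, [tx, ty, tz], [rx, ry, rz]], ...]. A call has 1 to 10 rows; each row shifts and turns the commanded pose from where the row before left it, along the tool's axes as they then stand; what a row does not reach is not made up. Full scale, the value 1, is 0.1 m for a shift and 45 degrees for a turn. A row lasts 1/10 s, in which the tool goes at most 50 mm and 8.59 degrees, less where a joint would pass 70% of its speed; a pose out of reach is approached as far as the arm can. A call with a number of a shift or a turn outside -1 to 1 is refused whole. A call with a gripper value outside its range is refused whole. The fingers move at their own pace and stop on an object; the grip force is fixed at half the most. Time passes only in rows, so rows that do not move let the fingers close. It gives the time, the measured TCP pose, the force, the opening and the grip force at its end, in the units of the state.
- get_obs(): the state, without advancing time (a new reading comes with each control period).
- get_image(name): name is "scene" or "side" or "wrist"; returns a dict with "image" (384x512x3 uint8, blue, green, red), "z_map" (384x512 float32, mm along the optical axis (not along the pixel's ray), 0 where there is no reading), "intrinsics" (3x3 intrinsics, pixels), "eye" and "orientation" of the camera in the world; the wrist camera has in their place "mount" (4x4, takes a point from camera to tool coordinates, whose origin is the TCP and whose axes are the flange's). Camera axes: x right, y down, z forward; pixel columns grow to the right and rows downward; lengths in mm; the calibration is good to about 2 mm. A picture is of the moment at which its call begins: read the wrist's pose just before it.
- close_job(): hands the job in; it is judged then, once.
The state is a dict: "t": time; "qpos": joint angles; "qvel": joint speeds; "joint_torque": joint torques, N m; "ee_pos": TCP position; "orientation": TCP orientation; "ft_force": force on the tool from outside, world axes, zero at the start; "moment": the same for the moment, N m; "width": finger opening in mm; "grasp_force": force on a finger pad.
Only numpy, scipy, OpenCV 4.12 (cv2) and the standard library are available. Lean on these libraries where they do the work, as an engineer would, in place of code of your own. Each camera call takes 0.05 s, during which the arm holds its last target. There are 200 camera calls.

TASK

Stand the short steel canister upright on the floor of the open roll-top bread box, then roll the slatted cover down fully shut.

Things in the scene. Friction and masses are not known exactly. Their poses are not given: they have to be found in the camera images.
- canister_center (a point): Centre (37.5 mm up) of the short steel lidded canister: upright cylinder, 56 mm in diameter, 75 mm high, under 0.3 kg, on the table to the robot's right of the box. A taller steel canister (110 mm) and a lidded glass jar (85 mm high) stand about 130 mm from it, in any order.
- bin: Fixed wooden roll-top bread box, 356 deep (x) x 360 wide (y) x 248 high; origin: centre of underside; opens to its -x. Floor 12 mm up, front wall 66 high with inner face at x=-160, side walls to y=+-168 inside. Rolled back, it is open from above at x=-160..-40; there the floor is free. A small jar and a bowl stand in its rear half. Cover track: circle about the line along y at x=0, z=70.
- cover (a joint): Angle q (rad) the slatted cover is rolled open: 0 fully shut, front edge on the front wall (end stop); 1.57 fully open; starts at 1.32 to 1.52. Needs about 2 N at the handle, no spring, stays where left. Outer radius 164 mm; its front edge is at x = -160 cos q, z = 70 + 160 sin q mm in the box frame.
- cover_handle (a point): Centre of the cover's handle: dark wooden bar along the box's y, 16 mm in diameter, 50 mm long, on a thin post at its middle, 36 mm off the cover. Pinched across its two ends from above, it swivels between the fingers. In the box frame it is at x = -200 cos(q+0.21), y = 0, z = 70 + 200 sin(q+0.21) mm, q the cover's angle.
Things that resemble listed ones, but are neither listed nor needed, are in the scene too. Leave any blue or yellow look-alike of the part that bears canister_center alone.

How it is judged:
By the outcome, as a careful person would: the job done as asked, in the order asked, and still so for the second after the job is handed in, with the robot touching nothing.
It also fails if it takes over 53 s, if anything falls off the work surface, if the arm or the gripper's body presses on something with over 40 N, if the wrist force passes 120 N, or if a joint passes its speed limit or range.

## Working session

There is one attempt and no reset: what is moved stays moved. The work goes in short steps, Python scripts to look and compute and a tool call to move; the robot and the scene stay as the last step left them, time stands still between calls to the robot, and variables do not carry over. Pictures are saved under pics/ and viewed, at most 10 in all, crops included, and the job is handed in when it is done.

Besides the shell and the picture viewer there is one more tool, called after "Request:" by a JSON object that holds its "method" and its "body". jog_arm: Moves the arm, as the interface text tells. Its arguments: {"type":"object","properties":{"commands":{"type":"array","items":{"type":"array"}}},"required":["commands"]}

```bash
mkdir -p pics; cat > h.py <<'E'
import numpy as np, cv2
from scipy.spatial.transform import Rotation as R
from workcell import get_obs,get_image,close_job,pinch_z
def pts(d):
    K=d["intrinsics"];z=d["z_map"];h,w=z.shape
    u,v=np.meshgrid(np.arange(w),np.arange(h))
    P=np.stack([(u-K[0,2])/K[0,0]*z,(v-K[1,2])/K[1,1]*z,z],-1)
    if "mount" in d:
        o=d["obs"];M=np.array(d["mount"]);P=P@M[:3,:3].T+M[:3,3]
        Rm=R.from_rotvec(o["orientation"]).as_matrix();return P@Rm.T+np.array(o["ee_pos"])
    o=np.array(d["orientation"]);Rm=o if o.shape==(3,3) else R.from_rotvec(o).as_matrix()
    return P@Rm.T+np.array(d["eye"])
def grab(n):
    o=get_obs();d=get_image(n);d["obs"]=o;d["P"]=pts(d);return d
E
python3 - <<'E'
from h import *
a=grab("scene");b=grab("side")
import pickle;pickle.dump((a,b),open("ab.pkl","wb"))
cv2.imwrite("pics/1.png",a["image"]);cv2.imwrite("pics/2.png",b["image"])
print(pinch_z,a["eye"],a["orientation"],b["eye"],get_obs())
E
```

```text
18.700000000000003 [ 472.31571577 -337.34983674  889.0782338 ] [-2.82721739  0.20747253 -0.0399401 ] [763.30504706   5.63614018 866.14874436] {'t': 0.1, 'qpos': array([-1.20101265e+00,  4.23786581e-01,  1.63060378e+00,  2.26618871e-05,
        1.08863101e+00, -1.90066735e-02]), 'qvel': array([ 0.0018361 , -0.00213304, -0.00339455,  0.00093424, -0.00090744,
       -0.00214931]), 'joint_torque': array([ 8.40668326e-04, -5.45616317e+01, -2.74323839e+01,  6.45527872e-02,
        1.87988573e-02, -5.12551264e-05]), 'ee_pos': array([ 236.75889456, -577.86704834,  221.96945848]), 'orientation': array([-3.08103920e+00, -6.06582662e-01,  3.60390096e-04]), 'ft_force': array([ 0.43347843, -0.59943758,  0.03032735]), 'moment': array([ 0.00312538, -0.02051809, -0.01172225]), 'grasp_force': 0.0, 'width': 87.63285603946177}
```

View pics/1.png

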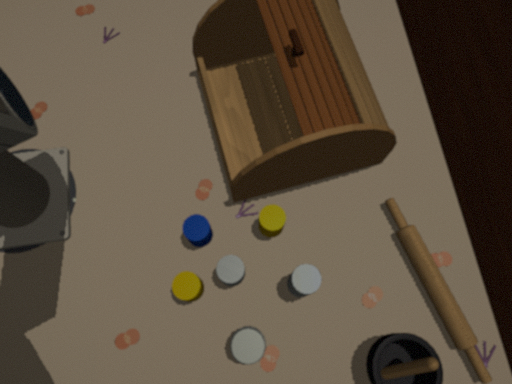

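View pics/2.png

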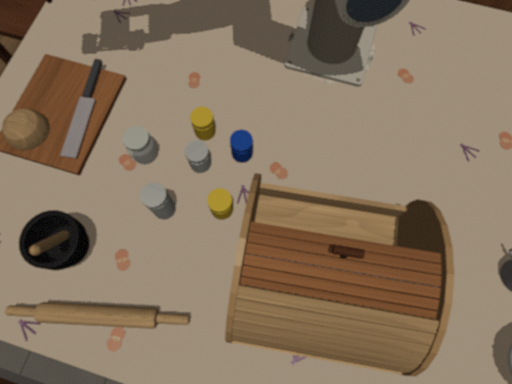

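In the scene view, the three grey round tops are at (231,269), (306,279) and (248,346). Coloured look-alikes are at (197,230), (272,221) and (187,287). The box is top centre, with its handle at about (296,42). Next I measure heights and the box pose.

```bash
python3 - <<'E'
from h import *
import pickle;a,b=pickle.load(open("ab.pkl","rb"))
def top(P,u,v,r=22):
    Q=P[v-r:v+r,u-r:u+r].reshape(-1,3);c=P[v-3:v+4,u-3:u+4].reshape(-1,3);h=np.median(c[:,2])
    m=(abs(Q[:,2]-h)<5);q=Q[m].astype(np.float32);(x,y),rr=cv2.minEnclosingCircle(q[:,:2]);return h.round(1),np.round(q.mean(0),1),round(x,1),round(y,1),round(rr,1)
for u,v in[(231,269),(306,279),(248,346),(197,230),(272,221),(187,287)]:print("scene",(u,v),top(a["P"],u,v))
for u,v in[(199,149),(155,191),(136,135),(203,116),(241,138),(220,197)]:print("side",(u,v),top(b["P"],u,v))
# box: all points >20mm up in the region y>-260, from both
S=[]
for d in(a,b):
    P=d["P"].reshape(-1,3);ok=(d["z_map"].ravel()>0);S.append(P[ok])
Q=np.vstack(S);m=(Q[:,0]>350)&(Q[:,0]<950)&(Q[:,1]>-300)&(Q[:,1]<330)&(Q[:,2]>30)&(Q[:,2]<330);Q=Q[m]
print(len(Q),Q.min(0),Q.max(0))
# top-down height map for a picture
H=np.zeros((320,320),np.float32)
ix=((950-Q[:,0])/2).astype(int);iy=((330-Q[:,1])/2).astype(int)
np.maximum.at(H,(ix,np.clip(iy,0,319)),Q[:,2])
im=cv2.applyColorMap(cv2.convertScaleAbs(H,alpha=0.9),cv2.COLORMAP_JET)
cv2.imwrite("pics/3.png",cv2.resize(im,(600,600),interpolation=0))
crop=a["image"][190:384,150:360];cv2.imwrite("pics/4.png",cv2.resize(crop,None,fx=2.8,fy=2.8))
np.save("Q.npy",Q)
E
```

```text
Traceback (most recent call last):
cv2.error: OpenCV(4.12.0) /io/opencv/modules/imgproc/src/shapedescr.cpp:201: error: (-215:Assertion failed) count >= 0 && (depth == CV_32F || depth == CV_32S) in function 'minEnclosingCircle'
```

```bash
cat > m.py <<'E'
from h import *
import pickle;a,b=pickle.load(open("ab.pkl","rb"))
def top(d,u,v,r=22):
    P=d["P"].copy();P[d["z_map"]<=0]=np.nan
    Q=P[v-r:v+r,u-r:u+r].reshape(-1,3);c=P[v-3:v+4,u-3:u+4].reshape(-1,3);h=np.nanmedian(c[:,2])
    q=Q[abs(Q[:,2]-h)<5]
    if len(q)<5:return h
    (x,y),rr=cv2.minEnclosingCircle(np.ascontiguousarray(q[:,:2],np.float32));return h.round(1),len(q),np.round(q.mean(0),1),round(x,1),round(y,1),round(rr,1)
for u,v in[(231,269),(306,279),(248,346),(197,230),(272,221),(187,287)]:print("scene",(u,v),top(a,u,v))
for u,v in[(199,149),(155,191),(136,135),(203,116),(241,138),(220,197)]:print("side",(u,v),top(b,u,v))
Q=np.vstack([d["P"][d["z_map"]>0] for d in(a,b)])
m=(Q[:,0]>350)&(Q[:,0]<950)&(Q[:,1]>-300)&(Q[:,1]<330)&(Q[:,2]>30)&(Q[:,2]<330);Q=Q[m]
print(len(Q),Q.min(0),Q.max(0))
H=np.zeros((320,320),np.float32)
ix=((950-Q[:,0])/2).astype(int);iy=((330-Q[:,1])/2).astype(int)
np.maximum.at(H,(ix,iy),Q[:,2])
im=cv2.applyColorMap(cv2.convertScaleAbs(H,alpha=0.9),cv2.COLORMAP_JET)
cv2.imwrite("pics/3.png",cv2.resize(im,(600,600),interpolation=0))
cv2.imwrite("pics/4.png",cv2.resize(a["image"][190:384,150:360],None,fx=2.8,fy=2.8))
np.save("Q.npy",Q)
E
python3 m.py
```

```text
scene (231, 269) (np.float64(74.3), 637, array([ 445.9, -233.5,   74.3]), 445.9, -233.0, 27.9)
scene (306, 279) (np.float64(109.0), 710, array([ 585.1, -276.5,  109.2]), 585.3, -276.4, 27.8)
scene (248, 346) (np.float64(84.2), 914, array([ 460.2, -378.2,   84.2]), 460.2, -378.0, 30.4)
scene (197, 230) (np.float64(74.6), 590, array([ 388.4, -141.3,   74.4]), 388.3, -140.6, 27.9)
scene (272, 221) (np.float64(74.7), 570, array([ 544.5, -142.9,   74.4]), 544.4, -142.6, 28.1)
scene (187, 287) (np.float64(74.3), 667, array([ 357.1, -252.3,   74.2]), 357.0, -251.8, 27.9)
side (199, 149) (np.float64(74.9), 420, array([ 448.4, -230.9,   74.6]), 429.8, -233.6, 46.5)
side (155, 191) (np.float64(109.5), 507, array([ 588.4, -273.8,  109.8]), 588.0, -274.5, 28.0)
side (136, 135) (np.float64(84.3), 493, array([ 463.3, -375.2,   84.6]), 463.6, -376.4, 31.4)
side (203, 116) (np.float64(74.1), 383, array([ 360.5, -249.7,   74.4]), 359.7, -249.4, 28.4)
side (241, 138) (np.float64(74.7), 404, array([ 391.5, -138.5,   74.7]), 390.4, -138.3, 28.3)
side (220, 197) (np.float64(75.1), 468, array([ 547.3, -140.4,   74.9]), 546.6, -141.3, 28.2)
61142 [ 350.00790182 -299.98237999   30.00431186] [875.59294561 324.17082672 280.01689664]
```

View pics/3.png

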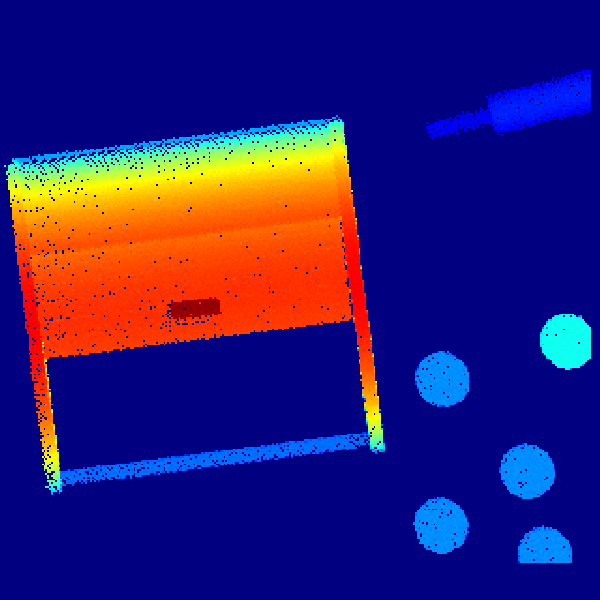

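View pics/4.png

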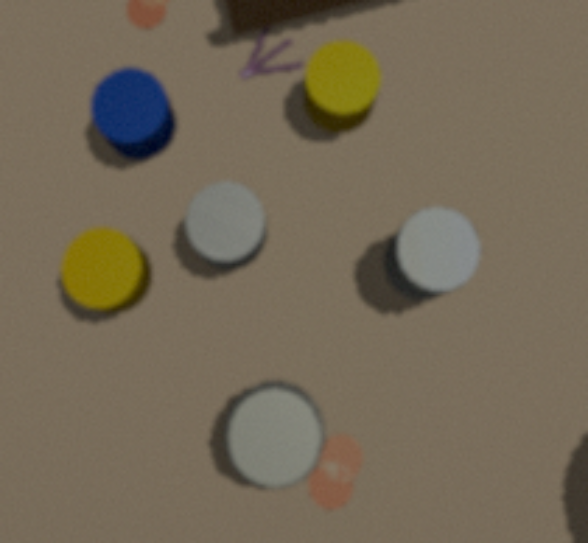

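The crop confirms the target is (231,269): steel, 74.5 mm tall, radius 28. The grey top at (306,279) is the 110 mm canister, and (248,346) is the wider, glassy 84 mm jar. Picture 3 shows the box yawed by roughly 0.12 rad. Now I fit the box pose.

```bash
python3 - <<'E'
from h import *
Q=np.load("Q.npy");Q=Q[(Q[:,2]>50)&(Q[:,0]>420)&(Q[:,1]>-90)]
h=cv2.convexHull(np.ascontiguousarray(Q[:,:2],np.float32))
print(cv2.minAreaRect(h))
# front wall top
w=Q[(abs(Q[:,2]-66)<5)&(Q[:,0]<520)]
l=cv2.fitLine(np.ascontiguousarray(w[:,:2],np.float32),cv2.DIST_HUBER,0,.01,.01).ravel();print("wall",l,len(w),"yaw",np.arctan2(-l[0],l[1])if l[1]>0 else np.arctan2(l[0],-l[1]))
hd=Q[Q[:,2]>262];print("handle",len(hd),np.median(hd,0),hd[:,2].max(),cv2.minAreaRect(np.ascontiguousarray(hd[:,:2],np.float32)))
yaw=np.arctan2(-l[0],l[1])if l[1]>0 else np.arctan2(l[0],-l[1])
B=np.array([[np.cos(yaw),-np.sin(yaw)],[np.sin(yaw),np.cos(yaw)]])
L=Q[:,:2]@B
for lo,hi,n in((.2,99.8,'all'),):print(np.percentile(L,[lo,hi],axis=0))
print("wall local",np.percentile(w[:,:2]@B,[2,50,98],axis=0))
tops=Q[Q[:,2]>180];t=tops[:,:2]@B;print("tops y",np.percentile(t[:,1],[.3,99.7]))
o=get_obs();print(R.from_rotvec(o["orientation"]).as_matrix().round(3),o["ee_pos"])
E
```

```text
((624.9454345703125, 122.9988784790039), (360.3803405761719, 363.7969970703125), 7.262468338012695)
wall [ 1.18175700e-01 -9.92992699e-01  4.60820770e+02  1.05914116e+02] 1751 yaw 0.118452504
handle 564 [621.90097415 120.6298662  276.17572545] 280.01689664272465 ((621.5367431640625, 121.94335174560547), (17.69076156616211, 51.90354537963867), 7.9250874519348145)
[[ 460.7569847  -133.67276407]
 [ 813.05920134  228.23889281]]
wall local [[ 461.77446416 -131.78862076]
 [ 470.10982767   61.91861212]
 [ 528.33149446  216.19985313]]
tops y [-133.05197124  227.9404333 ]
[[ 0.925  0.379 -0.   ]
 [ 0.379 -0.925  0.001]
 [ 0.    -0.001 -1.   ]] [ 236.75889456 -577.86704834  221.96945848]
```

Request:
{"method": "jog_arm", "body": {"commands": [[1,[0,0,0],[0,0,0.17]],[1,[0,0,0],[0,0,0.17]],[1,[0.28,-0.35,0],[0,0,0]],[1,[0.28,-0.35,0],[0,0,0]],[1,[0.28,-0.35,0],[0,0,0]],[1,[0.28,-0.35,0],[0,0,0]],[1,[0.28,-0.35,0],[0,0,0]],[1,[0.28,-0.35,0],[0,0,0]],[1,[0.28,-0.35,0],[0,0,0]],[1,[0.28,-0.35,0],[0,0,0]]]}}

```text
t: 1.1
ee_pos: [425.7, -271.4, 222.5]
orientation: [-3.136, -0.191, 0.0]
ft_force: [0.6, -0.9, -0.3]
width: 88.3
grasp_force: 0.0
```

Request:
{"method": "jog_arm", "body": {"commands": [[1,[0.27,-0.37,0],[0,0,0]],[1,[0,0,0],[0,0,0]],[1,[0,0,0],[0,0,0]]]}}

```text
t: 1.4
ee_pos: [447.8, -232.3, 222.5]
orientation: [3.136, 0.195, -0.001]
ft_force: [-0.2, 0.3, 0.5]
width: 87.8
grasp_force: 0.0
```

```bash
cat > w.py <<'E'
from h import *
import sys
d=grab("wrist");cv2.imwrite(sys.argv[1],d["image"])
o=d["obs"];Rm=R.from_rotvec(o["orientation"]).as_matrix();print(o["t"],o["ee_pos"].round(1),Rm.round(3).tolist(),o["qpos"].round(2),np.round(d["mount"],1).tolist())
P=d["P"];q=P[(d["z_map"]>0)&(abs(P[...,2]-74)<6)]
e=np.hypot(q[:,0]-447,q[:,1]+232);q=q[e<38]
print(len(q),q.mean(0),cv2.minEnclosingCircle(np.ascontiguousarray(q[:,:2],np.float32)))
c=q[:,:2].mean(0);print("tool shift mm",Rm.T@np.array([*(c-o["ee_pos"][:2]),31-o["ee_pos"][2]]))
E
python3 w.py pics/5.png
```

```text
1.4 [ 447.8 -232.3  222.5] [[0.992, 0.124, -0.001], [0.124, -0.992, -0.0], [-0.001, -0.0, -1.0]] [-0.5   0.25  1.89 -0.    1.    0.94] [[-0.0, -1.0, -0.3, 80.5], [1.0, -0.0, 0.0, -0.4], [-0.0, -0.3, 1.0, -161.2], [0.0, 0.0, 0.0, 1.0]]
2639 [ 447.32984897 -232.42324518   74.24852578] ((446.4364013671875, -232.72412109375), 27.931461334228516)
tool shift mm [-3.49488678e-01  3.82534229e-02  1.91477229e+02]
```

View pics/5.png

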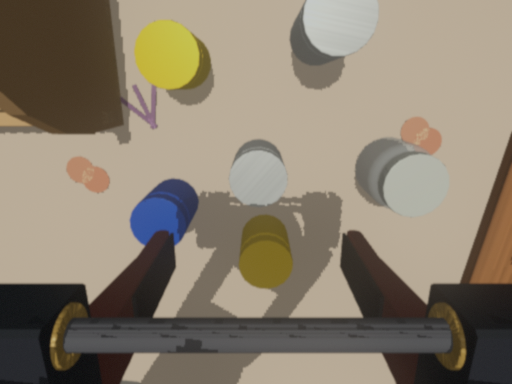

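The wrist view shows the target steel lid centred between the fingers at (258,178), with yellow behind it at (267,255). Depth agrees to under 1 mm. The camera sticks out 80 mm toward the box's cover, so I flip the tool by a half turn before grasping.

Request:
{"method": "jog_arm", "body": {"commands": [[1,[0,0,0],[0,0,-0.18]],[1,[0,0,0],[0,0,-0.18]],[1,[0,0,0],[0,0,-0.18]],[1,[0,0,0],[0,0,-0.18]],[1,[0,0,0],[0,0,-0.18]],[1,[0,0,0],[0,0,-0.18]],[1,[0,0,0],[0,0,-0.18]],[1,[0,0,0],[0,0,-0.18]],[1,[0,0,0],[0,0,-0.18]],[1,[0,0,0],[0,0,-0.18]]]}}

```text
t: 2.45
ee_pos: [446.6, -234.8, 222.5]
orientation: [-2.257, -2.185, 0.001]
ft_force: [-0.2, -0.2, 0.1]
width: 88.2
grasp_force: 0.0
```

Request:
{"method": "jog_arm", "body": {"commands": [[1,[0,0,0],[0,0,-0.18]],[1,[0,0,0],[0,0,-0.18]],[1,[0,0,0],[0,0,-0.18]],[1,[0,0,0],[0,0,-0.18]],[1,[0,0,0],[0,0,-0.18]],[1,[0,0,0],[0,0,-0.18]],[1,[0,0,0],[0,0,-0.18]],[1,[0,0,0],[0,0,-0.18]],[1,[0,0,0],[0,0,-0.18]],[1,[0,0,0],[0,0,-0.18]]]}}

```text
t: 3.45
ee_pos: [446.6, -234.8, 222.5]
orientation: [-0.297, -3.127, 0.0]
ft_force: [0.0, -0.2, 0.4]
width: 88.1
grasp_force: 0.0
```

Request:
{"method": "jog_arm", "body": {"commands": [[1,[0,0,0],[0,0,-0.18]],[1,[0,0,0],[0,0,-0.18]],[1,[0,0,0],[0,0,-0.04]],[1,[0,0,0.3],[0,0,0]],[1,[0,0,0.3],[0,0,0]],[1,[0,0,0.3],[0,0,0]],[1,[0,0,0],[0,0,0]],[1,[0,0,0],[0,0,0]]]}}

```text
t: 4.25
ee_pos: [446.9, -234.2, 132.7]
orientation: [0.188, -3.135, -0.001]
ft_force: [-0.5, -1.1, 0.1]
width: 87.7
grasp_force: 0.0
```

```bash
python3 w.py pics/6.png
```

```text
4.25 [ 446.9 -234.2  132.7] [[-0.993, -0.12, -0.001], [-0.12, 0.993, 0.001], [0.001, 0.001, -1.0]] [-0.51  0.38  1.96 -0.    0.8  -2.2 ] [[-0.0, -1.0, -0.3, 81.9], [1.0, -0.0, -0.0, 0.4], [0.0, -0.3, 1.0, -161.2], [0.0, 0.0, 0.0, 1.0]]
4826 [ 445.2254259  -232.86898599   74.13527761] ((446.88751220703125, -232.697998046875), 28.279985427856445)
tool shift mm [  1.44140922   1.43926389 101.73286854]
```

Request:
{"method": "jog_arm", "body": {"commands": [[1,[0,0.016,0.3],[0,0,0]],[1,[0,0,0.3],[0,0,0]],[1,[0,0,0.2],[0,0,0]],[1,[0,0,0.15],[0,0,0]],[1,[0,0,0.06],[0,0,0]],[1,[0,0,0],[0,0,0]],[-1,[0,0,0],[0,0,0]],[-1,[0,0,0],[0,0,0]],[-1,[0,0,0],[0,0,0]],[-1,[0,0,0],[0,0,0]]]}}

```text
t: 5.3
ee_pos: [447.7, -231.8, 32.2]
orientation: [-0.191, 3.135, -0.001]
ft_force: [0.9, -1.1, 0.3]
width: 59.4
grasp_force: 0.0
```

Request:
{"method": "jog_arm", "body": {"commands": [[-1,[0,0,0],[0,0,0]],[-1,[0,0,0],[0,0,0]],[-1,[0,0,0],[0,0,0]],[-1,[0,0,0],[0,0,0]]]}}

```text
t: 5.7
ee_pos: [447.7, -231.8, 32.1]
orientation: [-0.191, 3.135, -0.001]
ft_force: [-1.0, 0.6, 5.2]
width: 55.6
grasp_force: 30.0
```

Gripped (55.6 mm, 30 N). Now I lift clear of the side walls and carry the canister over the box.

Request:
{"method": "jog_arm", "body": {"commands": [[-1,[0,0,-0.1],[0,0,0]],[-1,[0,0,-0.3],[0,0,0]],[-1,[0,0,-0.4],[0,0,0]],[-1,[0,0,-0.4],[0,0,0]],[-1,[0,0,-0.4],[0,0,0]],[-1,[0,0,-0.4],[0,0,0]],[-1,[0,0,-0.4],[0,0,0]],[-1,[0,0,-0.1],[0,0,0]],[-1,[0,0,0],[0,0,0]]]}}

```text
t: 6.6
ee_pos: [447.8, -231.8, 283.0]
orientation: [-0.191, 3.133, -0.003]
ft_force: [0.6, 0.4, -3.6]
width: 55.6
grasp_force: 30.0
```

Request:
{"method": "jog_arm", "body": {"commands": [[-1,[-0.07,0.2,0],[0,0,0]],[-1,[-0.11,0.34,0],[0,0,0]],[-1,[-0.12,0.36,0],[0,0,0]],[-1,[-0.12,0.36,0],[0,0,0]],[-1,[-0.12,0.36,0],[0,0,0]],[-1,[-0.12,0.36,0],[0,0,0]],[-1,[-0.12,0.36,0],[0,0,0]],[-1,[-0.12,0.36,0],[0,0,0]],[-1,[-0.12,0.36,0],[0,0,0]],[-1,[-0.09,0.25,0],[0,0,0]]]}}

```text
t: 7.6
ee_pos: [516.0, 112.4, 278.7]
orientation: [0.193, -3.131, 0.001]
ft_force: [0.1, -0.7, -2.6]
width: 55.9
grasp_force: 30.0
```

Request:
{"method": "jog_arm", "body": {"commands": [[-1,[0,0,0],[0,0,0]],[-1,[0,0,0],[0,0,0]],[-1,[0,0,0],[0,0,0]]]}}

```text
t: 7.9
ee_pos: [516.4, 109.6, 280.1]
orientation: [0.19, -3.133, 0.001]
ft_force: [0.4, 0.3, -2.3]
width: 55.5
grasp_force: 30.0
```

```bash
python3 - <<'E'
from h import *
a=grab("scene");b=grab("side");o=a["obs"]
print(o["ee_pos"],o["qpos"].round(2),o["width"],o["grasp_force"],R.from_rotvec(o["orientation"]).as_matrix().round(3).tolist())
cv2.imwrite("pics/7.png",np.vstack([a["image"][:230,130:450],b["image"][150:384,180:500]]))
E
```

```text
[516.36600268 109.5688688  280.13913607] [ 0.19  0.22  1.79 -0.    1.14 -1.51] 55.51376995090591 29.999532401561737 [[-0.993, -0.121, -0.003], [-0.121, 0.993, -0.001], [0.003, -0.0, -1.0]]
```

View pics/7.png

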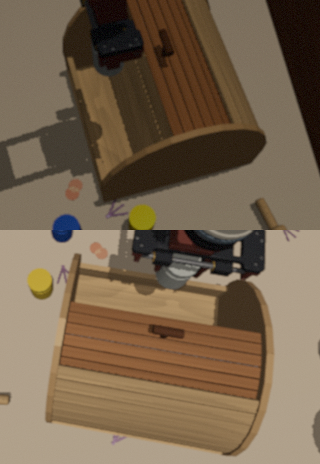

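The canister is held upright above the opening, centred at box x≈-109 and y≈0. Now I lower it.

Request:
{"method": "jog_arm", "body": {"commands": [[-1,[0,0,0.2],[0,0,0]],[-1,[0,0,0.35],[0,0,0]],[-1,[0,0,0.35],[0,0,0]],[-1,[0,0,0.35],[0,0,0]],[-1,[0,0,0.35],[0,0,0]],[-1,[0,0,0.3],[0,0,0]],[-1,[0,0,0.2],[0,0,0]],[-1,[0,0,0.1],[0,0,0]],[-1,[0,0,0.05],[0,0,0]],[-1,[0,0,0],[0,0,0]]]}}

```text
t: 9.0
ee_pos: [517.6, 110.1, 56.8]
orientation: [-0.19, 3.136, 0.0]
ft_force: [-0.1, -0.2, -2.1]
width: 56.3
grasp_force: 30.0
```

Request:
{"method": "jog_arm", "body": {"commands": [[-1,[0,0,0.05],[0,0,0]],[-1,[0,0,0.03],[0,0,0]],[-1,[0,0,0.02],[0,0,0]],[-1,[0,0,0],[0,0,0]],[-1,[0,0,0],[0,0,0]]]}}

```text
t: 9.5
ee_pos: [517.5, 110.5, 46.8]
orientation: [-0.191, 3.135, 0.0]
ft_force: [0.5, -0.2, -2.0]
width: 55.7
grasp_force: 30.0
```

Request:
{"method": "jog_arm", "body": {"commands": [[-1,[0,0,0.01],[0,0,0]],[-1,[0,0,0.01],[0,0,0]],[-1,[0,0,0.005],[0,0,0]],[-1,[0,0,0],[0,0,0]],[-1,[0,0,0],[0,0,0]]]}}

```text
t: 10.0
ee_pos: [517.4, 110.4, 44.2]
orientation: [0.191, -3.136, -0.0]
ft_force: [-0.3, 0.3, -1.7]
width: 55.6
grasp_force: 30.0
```

Request:
{"method": "jog_arm", "body": {"commands": [[-1,[0,0,0.01],[0,0,0]],[-1,[0,0,0],[0,0,0]],[-1,[0,0,0],[0,0,0]]]}}

```text
t: 10.3
ee_pos: [517.4, 110.4, 44.1]
orientation: [-0.191, 3.136, 0.0]
ft_force: [-4.6, -0.7, 9.9]
width: 55.3
grasp_force: 30.0
```

The canister is on the floor. I release it, retreat straight up, and check.

Request:
{"method": "jog_arm", "body": {"commands": [[0,[0,0,0],[0,0,0]],[0.6,[0,0,0],[0,0,0]],[1,[0,0,0],[0,0,0]],[1,[0,0,0],[0,0,0]],[1,[0,0,0],[0,0,0]],[1,[0,0,0],[0,0,0]],[1,[0,0,0],[0,0,0]],[1,[0,0,-0.1],[0,0,0]],[1,[0,0,-0.25],[0,0,0]],[1,[0,0,-0.35],[0,0,0]]]}}

```text
t: 11.3
ee_pos: [516.2, 110.2, 113.2]
orientation: [0.191, -3.133, 0.001]
ft_force: [0.1, 0.1, -0.5]
width: 87.5
grasp_force: 0.0
```

Request:
{"method": "jog_arm", "body": {"commands": [[1,[0,0,-0.4],[0,0,0]],[1,[0,0,-0.4],[0,0,0]],[1,[0,0,-0.4],[0,0,0]],[1,[0,0,-0.4],[0,0,0]],[1,[0,0,-0.4],[0,0,0]],[1,[0,0,-0.2],[0,0,0]],[1,[0,0,0],[0,0,0]],[1,[0,0,0],[0,0,0]]]}}

```text
t: 12.1
ee_pos: [516.9, 110.3, 333.2]
orientation: [-0.191, 3.135, 0.0]
ft_force: [-0.1, 0.2, -0.5]
width: 87.9
grasp_force: 0.0
```

```bash
python3 - <<'E'
from h import *
d=grab("wrist");a=grab("side");s=grab("scene");o=d["obs"]
print(o["t"],o["ee_pos"],o["width"],R.from_rotvec(o["orientation"]).as_matrix().round(3).tolist())
cv2.imwrite("pics/8.png",np.hstack([d["image"],s["image"][:300,150:420].repeat(1,0) if 0 else cv2.resize(s["image"][:230,150:330],(280,384))]))
P=d["P"];q=P[(d["z_map"]>0)&(abs(P[...,2]-87)<5)];e=np.hypot(q[:,0]-517,q[:,1]-110);q=q[e<45];print("can top",len(q),q.mean(0) if len(q) else 0)
for n,k in(("w",d),("side",a),("scene",s)):
    P=k["P"];m=(k["z_map"]>0)&(P[...,2]>262)&(P[...,2]<283)&(np.hypot(P[...,0]-622,P[...,1]-121)<45);h=P[m]
    if len(h)>20:print(n,len(h),h.mean(0),cv2.minAreaRect(np.ascontiguousarray(h[:,:2],np.float32)),np.percentile(h[:,2],98))
E
```

```text
12.1 [516.93607076 110.33656932 333.15049751] 87.86651952444828 [[-0.993, -0.121, 0.0], [-0.121, 0.993, 0.0], [-0.0, 0.0, -1.0]]
can top 1592 [515.77949223 110.10771948  86.27137061]
side 315 [623.61235444 122.60780025 275.96837233] ((622.5294799804688, 122.77904510498047), (15.658502578735352, 49.67279815673828), 7.378624439239502) 279.54931837914205
scene 248 [619.64323872 118.41773876 274.61267972] ((620.7885131835938, 121.1203842163086), (16.553142547607422, 49.69080352783203), 5.817829608917236) 278.7838894944172
```

View pics/8.png

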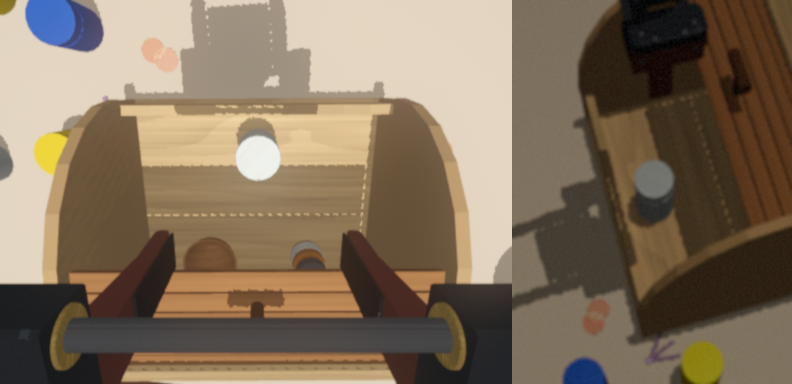

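The canister stands upright on the box floor, lid at wrist pixel (258,158) with top at z=86 (expected 87). The handle is at (621.8,121.9), z about 270, dark at (257,298) in the wrist view. Now I pinch the handle.

Request:
{"method": "jog_arm", "body": {"commands": [[1,[-0.25,0,0],[0,0,0]],[1,[-0.3,0,0],[0,0,0]],[1,[-0.3,-0.01,0],[0,0,0]],[1,[-0.2,0,0.1],[0,0,0]],[1,[0,0,0.25],[0,0,0]],[1,[0,0,0.25],[0,0,0]],[1,[0,0,0.15],[0,0,0]],[1,[0,0,0.07],[0,0,0]],[1,[0,0,0],[0,0,0]],[1,[0,0,0],[0,0,0]]]}}

```text
t: 13.25
ee_pos: [622.1, 122.3, 252.0]
orientation: [-0.191, 3.135, 0.0]
ft_force: [0.0, -0.2, 0.8]
width: 87.9
grasp_force: 0.0
```

Request:
{"method": "jog_arm", "body": {"commands": [[-1,[0,0,0],[0,0,0]],[-1,[0,0,0],[0,0,0]],[-1,[0,0,0],[0,0,0]],[-1,[0,0,0],[0,0,0]],[-1,[0,0,0],[0,0,0]],[-1,[0,0,0],[0,0,0]],[-1,[0,0,0],[0,0,0]],[-1,[0,0,0],[0,0,0]]]}}

```text
t: 14.05
ee_pos: [621.7, 122.4, 251.3]
orientation: [-0.191, 3.136, 0.001]
ft_force: [-1.2, 1.9, 1.4]
width: 49.4
grasp_force: 30.0
```

```bash
python3 - <<'E'
from h import *
f=np.linspace(1.555,.21,21);x=2*np.cos(f);z=2*np.sin(f);print(np.diff(x).round(3).tolist(),(-np.diff(z)).round(3).tolist())
o=get_obs();print(o["ee_pos"],o["width"],o["grasp_force"],o["ft_force"],R.from_rotvec(o["orientation"]).as_matrix().round(3).tolist())
E
```

```text
[0.134, 0.134, 0.132, 0.13, 0.128, 0.125, 0.121, 0.117, 0.112, 0.107, 0.101, 0.095, 0.088, 0.081, 0.074, 0.066, 0.058, 0.05, 0.041, 0.032] [0.007, 0.016, 0.025, 0.033, 0.042, 0.051, 0.059, 0.067, 0.075, 0.082, 0.089, 0.095, 0.102, 0.107, 0.112, 0.117, 0.121, 0.125, 0.128, 0.131]
[621.69136866 122.44224095 251.32136933] 49.435033592802654 30.000275373458862 [-1.23907335  1.92721614  1.41270429] [[-0.993, -0.122, 0.0], [-0.122, 0.993, 0.0], [-0.0, 0.0, -1.0]]
```

The handle is pinched (49.4 mm wide). I roll the cover along its arc, first half now.

Request:
{"method": "jog_arm", "body": {"commands": [[-1,[0.134,0,0.007],[0,0,0]],[-1,[0.134,0,0.016],[0,0,0]],[-1,[0.132,0,0.025],[0,0,0]],[-1,[0.13,0,0.033],[0,0,0]],[-1,[0.128,0,0.042],[0,0,0]],[-1,[0,0,0],[0,0,0]]]}}

```text
t: 14.65
ee_pos: [555.6, 114.0, 239.3]
orientation: [-0.191, 3.136, -0.0]
ft_force: [-2.1, 0.5, 4.4]
width: 49.4
grasp_force: 30.0
```

Request:
{"method": "jog_arm", "body": {"commands": [[-1,[0.125,0,0.051],[0,0,0]],[-1,[0.121,0,0.059],[0,0,0]],[-1,[0.117,0,0.067],[0,0,0]],[-1,[0.112,0,0.075],[0,0,0]],[-1,[0.107,0,0.082],[0,0,0]],[-1,[0,0,0],[0,0,0]]]}}

```text
t: 15.25
ee_pos: [497.3, 106.6, 205.0]
orientation: [0.191, -3.134, 0.001]
ft_force: [-4.0, -1.0, 2.6]
width: 49.7
grasp_force: 30.0
```

Request:
{"method": "jog_arm", "body": {"commands": [[-1,[0.101,0,0.089],[0,0,0]],[-1,[0.095,0,0.095],[0,0,0]],[-1,[0.088,0,0.102],[0,0,0]],[-1,[0.081,0,0.107],[0,0,0]],[-1,[0.074,0,0.112],[0,0,0]],[-1,[0,0,0],[0,0,0]]]}}

```text
t: 15.85
ee_pos: [454.4, 101.2, 154.1]
orientation: [0.192, -3.134, 0.002]
ft_force: [-1.0, -4.7, -0.1]
width: 49.7
grasp_force: 30.0
```

Request:
{"method": "jog_arm", "body": {"commands": [[-1,[0.066,0,0.117],[0,0,0]],[-1,[0.058,0,0.121],[0,0,0]],[-1,[0.05,0,0.125],[0,0,0]],[-1,[0.041,0,0.1],[0,0,0]],[-1,[0.02,0,0.08],[0,0,0]],[-1,[0,0,0],[0,0,0]]]}}

```text
t: 16.45
ee_pos: [431.6, 98.3, 100.1]
orientation: [0.192, -3.134, 0.002]
ft_force: [-0.8, -5.9, -1.4]
width: 49.8
grasp_force: 30.0
```

Request:
{"method": "jog_arm", "body": {"commands": [[-1,[0.008,0,0.03],[0,0,0]],[-1,[0.006,0,0.02],[0,0,0]],[-1,[0.004,0,0.02],[0,0,0]],[-1,[0,0,0],[0,0,0]],[-1,[0,0,0],[0,0,0]]]}}

```text
t: 16.95
ee_pos: [430.0, 98.1, 93.6]
orientation: [0.192, -3.134, 0.002]
ft_force: [-1.9, -5.9, 0.1]
width: 49.5
grasp_force: 30.0
```

Request:
{"method": "jog_arm", "body": {"commands": [[-1,[0.002,0,0.01],[0,0,0]],[-1,[0.002,0,0.01],[0,0,0]],[-1,[0,0,0],[0,0,0]],[-1,[0,0,0],[0,0,0]]]}}

```text
t: 17.35
ee_pos: [429.6, 98.0, 91.7]
orientation: [0.192, -3.134, 0.002]
ft_force: [-3.3, -6.3, 0.4]
width: 49.5
grasp_force: 30.0
```

Request:
{"method": "jog_arm", "body": {"commands": [[-1,[0.002,0,0.01],[0,0,0]],[-1,[0,0,0.01],[0,0,0]],[-1,[0,0,0],[0,0,0]],[-1,[0,0,0],[0,0,0]]]}}

```text
t: 17.75
ee_pos: [429.2, 98.0, 89.7]
orientation: [0.192, -3.134, 0.002]
ft_force: [-4.2, -6.6, 1.8]
width: 49.7
grasp_force: 30.0
```

Request:
{"method": "jog_arm", "body": {"commands": [[-1,[0,0,0.01],[0,0,0]],[-1,[0,0,0],[0,0,0]],[-1,[0,0,0],[0,0,0]]]}}

```text
t: 18.05
ee_pos: [428.9, 97.9, 88.6]
orientation: [0.191, -3.133, 0.002]
ft_force: [-2.8, -6.6, 3.1]
width: 49.7
grasp_force: 30.0
```

Request:
{"method": "jog_arm", "body": {"commands": [[-1,[0,0,0.01],[0,0,0]],[-1,[0,0,0.01],[0,0,0]],[-1,[0,0,0],[0,0,0]],[-1,[0,0,0],[0,0,0]]]}}

```text
t: 18.45
ee_pos: [428.7, 97.9, 87.1]
orientation: [0.192, -3.133, 0.002]
ft_force: [-5.1, -7.9, 10.2]
width: 49.8
grasp_force: 30.0
```

```bash
python3 - <<'E'
from h import *
d=grab("wrist");s=grab("scene");b=grab("side")
cv2.imwrite("pics/9.png",np.hstack([cv2.resize(d["image"],(400,300)),cv2.resize(s["image"][0:230,150:420],(400,340))[:300]]))
c,sn=np.cos(.123),np.sin(.123)
for n,k in(("w",d),("s",s),("b",b)):
    P=k["P"][k["z_map"]>0];D=P-[625,122.5,0];X=D[:,0]*c+D[:,1]*sn;Y=-D[:,0]*sn+D[:,1]*c;Z=P[:,2]
    for lo,hi in((60,120),(-120,-60)):
        m=(Y>lo)&(Y<hi)&(X<-100)&(X>-185)&(Z>40)&(Z<190)
        r=np.hypot(X[m],Z[m]-70)
        zz=Z[m];xx=X[m]
        print(n,lo,m.sum(),[(z0,int((abs(zz-z0)<3).sum()),np.round(np.median(xx[abs(zz-z0)<3]),1) if (abs(zz-z0)<3).any() else None) for z0 in range(58,110,6)])
print(get_obs()["ft_force"])
E
```

```text
w 60 2963 [(58, 457, np.float64(-172.4)), (64, 1375, np.float64(-169.9)), (70, 0, None), (76, 0, None), (82, 0, None), (88, 0, None), (94, 0, None), (100, 0, None), (106, 0, None)]
w -120 2858 [(58, 452, np.float64(-171.8)), (64, 1271, np.float64(-169.8)), (70, 1, np.float64(-168.1)), (76, 0, None), (82, 0, None), (88, 0, None), (94, 0, None), (100, 0, None), (106, 0, None)]
s 60 402 [(58, 0, None), (64, 0, None), (70, 0, None), (76, 0, None), (82, 0, None), (88, 0, None), (94, 0, None), (100, 0, None), (106, 0, None)]
s -120 1020 [(58, 3, np.float64(-172.5)), (64, 76, np.float64(-168.5)), (70, 26, np.float64(-168.6)), (76, 7, np.float64(-164.3)), (82, 8, np.float64(-164.1)), (88, 14, np.float64(-163.6)), (94, 17, np.float64(-162.7)), (100, 17, np.float64(-161.7)), (106, 21, np.float64(-160.6))]
b 60 335 [(58, 0, None), (64, 0, None), (70, 0, None), (76, 0, None), (82, 0, None), (88, 0, None), (94, 0, None), (100, 0, None), (106, 0, None)]
b -120 308 [(58, 0, None), (64, 0, None), (70, 0, None), (76, 0, None), (82, 0, None), (88, 0, None), (94, 0, None), (100, 0, None), (106, 0, None)]
[-6.26615119 -6.71024746 10.14095162]
```

View pics/9.png

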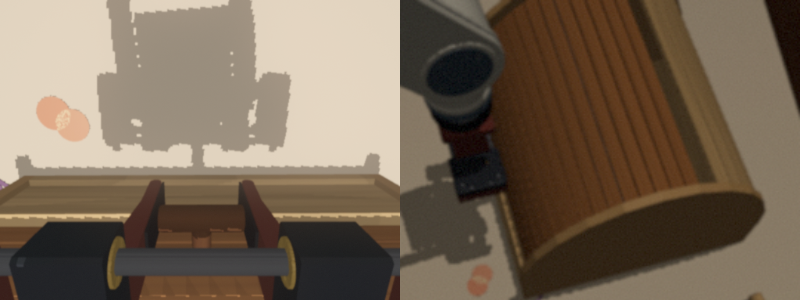

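The cover reaches the front wall, with points on it continuous from z=106 down to 70, and the downward force is rising at the end stop. I press slightly more, then release.

Request:
{"method": "jog_arm", "body": {"commands": [[-1,[0,0,0.01],[0,0,0]],[-1,[0,0,0.01],[0,0,0]],[-1,[0,0,0],[0,0,0]],[-1,[0,0,0],[0,0,0]]]}}

```text
t: 19.0
ee_pos: [429.2, 98.0, 86.4]
orientation: [0.192, -3.134, 0.002]
ft_force: [-10.1, -8.1, 30.6]
width: 49.9
grasp_force: 30.0
```

Request:
{"method": "jog_arm", "body": {"commands": [[0.4,[0,0,0],[0,0,0]],[1,[0,0,0],[0,0,0]],[1,[0,0,0],[0,0,0]],[1,[0,0,0],[0,0,0]],[1,[0,0,0],[0,0,0]],[1,[0,0,0],[0,0,0]],[1,[0,0,0],[0,0,0]]]}}

```text
t: 19.7
ee_pos: [429.3, 98.6, 84.6]
orientation: [0.191, -3.135, 0.0]
ft_force: [0.7, 1.4, 0.4]
width: 87.9
grasp_force: 0.0
```

Request:
{"method": "jog_arm", "body": {"commands": [[1,[0,0,-0.1],[0,0,0]],[1,[0,0,-0.25],[0,0,0]],[1,[0,0,-0.35],[0,0,0]],[1,[0,0,-0.35],[0,0,0]],[1,[0,0,-0.35],[0,0,0]],[1,[0,0,-0.35],[0,0,0]],[1,[0,-0.3,-0.2],[0,0,0]],[1,[0,-0.3,0],[0,0,0]],[1,[0,0,0],[0,0,0]],[1,[0,0,0],[0,0,0]]]}}

```text
t: 20.7
ee_pos: [436.4, 38.8, 280.2]
orientation: [-0.188, 3.136, 0.0]
ft_force: [-0.3, -0.0, -1.1]
width: 87.8
grasp_force: 0.0
```

```bash
python3 - <<'E'
from h import *
d=grab("wrist");s=grab("scene");b=grab("side")
cv2.imwrite("pics/10.png",np.hstack([cv2.resize(d["image"],(400,300)),cv2.resize(b["image"],(400,300))]))
c,sn=np.cos(.123),np.sin(.123)
for n,k in(("w",d),("s",s)):
    P=k["P"][k["z_map"]>0];D=P-[625,122.5,0];X=D[:,0]*c+D[:,1]*sn;Y=-D[:,0]*sn+D[:,1]*c;Z=P[:,2]
    m=(abs(Y)<23)&(X<-182)&(X>-215)&(Z>80)&(Z<150);print(n,"handle top",m.sum(),np.median(X[m]),np.percentile(Z[m],[50,97]) if m.any() else 0)
o=get_obs();print(o["t"],o["ee_pos"],o["ft_force"],o["width"])
E
```

```text
w handle top 785 -196.53781282638235 [117.31107866 119.43326214]
s handle top 0 nan 0
20.85 [436.24785512  39.69165359 279.51487832] [ 0.50420837 -0.45204293 -0.61927598] 87.74140550019631
  return _methods._mean(a, axis=axis, dtype=dtype,
  ret = ret.dtype.type(ret / rcount)
```

View pics/10.png

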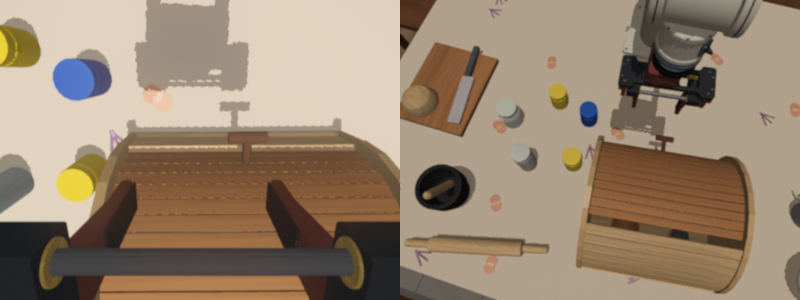

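The cover is shut: the handle top is at z=119.4 mm (119.7 expected at q=0), and it is seen at (247,140) in the wrist view. The other objects are undisturbed.

```bash
python3 -c "
from workcell import close_job;print(close_job())"
```

```text
the job is handed in; nothing more can be done
None
```

The short steel canister was standing upright on the bread box floor when last seen, before the cover was rolled down to its end stop; the job was handed in at about 21 s with the arm clear of everything.

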